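Aim the classroom ball launcher and hold it drawn

ROBOT

A 6-joint arm with a two-finger parallel gripper is mounted at the origin on the work surface. World frame = base frame: x ahead of the robot, y to its left, z up, the work surface at z = 0. Lengths are in m, angles in rad, forces in N, time in s.
With the tool pointing down it reaches from about 0.35 to 0.775 m from the base axis. Payload 5.5 kg.
Tool frame: the origin (TCP) lies midway between the tips of the shut fingers; the grasp point (between the pads) lies 19 mm behind it; z points along the fingers, y is the line along which they close (so a half turn about z gives the same grasp; the last joint's range is limited). The gripper opens to 85 mm and grips with 20 to 120 N. Pads are 22 mm wide; open, the fingers measure 114 mm over their backs; the gripper's body (76 mm by 85 mm) begins 54 mm behind the grasp point. The pads swing forward as they close: fully open they stand 13 mm farther back than shut.
Start: joints at [1.14, 0.313, 0.046, 1.304, 0, 1.431], TCP at [0.165, 0.551, 0.231] pointing down, gripper open.
Joint ranges: [-2.76, 2.76], [-0.86, 1.69], [-1.03, 1.26], [-2.2, 2.34], [-1.47, 1.5], [-3.14, 3.14]. Speed limits (rad/s): [2.57, 2.57, 3.14, 3.14, 3.14, 3.14].

INTERFACE

Orientations are given as a unit quaternion [w, x, y, z].
In Python, from workcell import get_state, read_camera, camera_info, hand_in, recognise gives the robot as it stands.
- The arm moves only by the tool arm_command, never from a script. Its argument "moves" is one flat list of numbers, 7 for each row, row after row: the opening, from -1 (shut) to 1 (fully open), then the shift along the tool's x, y, z in mm, then the turn, a rotation vector about the tool's x, y, z in rad. A call has 1 to 8 rows; each row shifts and turns the commanded pose from where the row before left it, along the tool's axes as they then stand; what a row does not reach is not made up. A row lasts 1/8 s, in which the tool goes at most 62.5 mm and 10.7 degrees, less where a joint would pass 70% of its speed; a pose out of reach is approached as far as the arm can. A call with a gripper value outside its range is refused whole. The fingers move at their own pace and stop on an object; "newtons" is the grip in N (left out, the last holds). Time passes only in rows, so rows that do not move let the fingers close. It gives the time, the measured TCP pose, the force, the opening and the grip force at its end, in the units of the state.
- get_state(): the state, without advancing time (a new reading comes with each control period).
- read_camera(name): name is "side" or "top"; returns (picture, depth): 400x640x3 uint8, blue, green, red; 400x640 float32, m along the optical axis (not along the pixel's ray), 0 where there is no reading.
- camera_info(name): a dict with "fovy" (degrees; the focal length in pixels is half the picture's height over the tangent of half this angle, whatever the lens; pixels are square), "cx", "cy" (the principal point, pixels), "eye" and "orientation" of the camera in the world. Camera axes: x right, y down, z forward; pixel columns grow to the right and rows downward; lengths in m; the calibration is good to about 2 mm. A picture is of the moment at which its call begins. camera_info takes no time and is no camera call.
- hand_in(): hands the job in; it is judged then, once.
Trained networks look in the newest picture that a camera, given by its name, has taken for a name from the list of things; names that differ only in an ending like _2 or _b are one class to them, and where a whole thing is asked for, a point or a joint stands for the part that bears it (a point fixed in the world has none). Each returns a list of dicts, best first, with "confidence" (0 to 1); they miss things now and then, are a little off and sometimes report something else, mostly with a low value. They report only what shows in the picture. A call takes as long as a camera call.
- recognise(camera, label): "point" ([column, row] in pixels, amid what is visible of it).
The state is a dict: "clock": time; "joint_pos": joint angles; "qvel": joint speeds; "tau": joint torques, N m; "tcp_pos": TCP position; "orientation": TCP orientation; "wrist_force": force on the tool from outside, world axes, zero at the start; "ft_torque": the same for the moment, N m; "finger_gap": finger opening in m; "grip_force": force on a finger pad.
Only numpy, scipy, OpenCV 4.12 (cv2) and the standard library are available. Lean on these libraries where they do the work, as an engineer would, in place of code of your own. Each camera call takes 0.05 s, during which the arm holds its last target. There are 200 camera calls.

TASK

Get the spring launcher ready for its ball: first slide its carriage sideways along the rails, with the spring still relaxed, until the barrel points squarely through the middle of the open wooden arch (not at the solid block). Then draw the black pull tab straight back until the slide's pointer stands level with the small clip on the launcher's scale, within the clip's width, and finish while still gripping it there, so that I can load the ball; never let the spring snap the tab back. Leave the other things on the board and the table where they are.

Things in the scene. Friction and masses are not known exactly. Their poses are not given: they have to be found in the camera images.
- rig: The launcher's fixed plywood board, 400 mm (x) by 420 mm (y) by 15 mm thick, lying flat on the table and fixed to it, turned by up to 0.3 rad. Origin under the board's centre; its +x points away from the robot (the direction of fire), +y to the left along the rails, z up. All parts of the launcher stay parallel to these axes. Two aluminium rails run along y, reaching 28 mm above the table.
- carriage (a joint): Sideways position of the launcher's carriage on the rails, m, along the board's +y; 0 is the middle of the board, limits -0.09 and +0.09. It slides with about 2.5 N of friction and stays where it is left. The carriage may be pushed, or carried by its tower or by the pull tab.
- tower_top (a point): Centre of the top of the carriage's upright wooden tower, a block 45 mm (x) by 28 mm (y) whose top is 93 mm above the table. It stands clear from 56 mm up (below that is a plate 46 mm wide in y); grip it from above across y, finger tips no lower than 58 mm. The grey barrel, 28 mm across, leads forward (+x) from the tower's front face.
- muzzle (a point): Centre of the barrel's front mouth, 71 mm above the table, on the carriage's centre line; 72.5 mm ahead (+x) of tower_top.
- plunger (a joint): How far the spring slide is drawn out, m: 0 is home, grows as the tab is pulled along the board's -x (towards the robot), limit 0.085. A spring of 100 N/m pulls it home, 4 N at 0 and 10.5 N at 0.065; it flies home when let go.
- knob: The black upright pull tab at the robot's end of the spring slide: a plate 14 mm (x) by 34 mm (y), rising from 50 mm to 97 mm above the table. Origin at the centre of its foot. Grip it from above across its 14 mm thickness or its 34 mm width; below 50 mm is the steel slide, 24 mm wide. At home there are 75 mm of free space between the tab and the tower.
- knob_grip (a point): Middle of the pull tab, 78 mm above the table: the place to grip.
- pointer (a point): Tip of the slide's thin pointer (3 mm wide), 40 mm ahead (+x) of the pull tab's middle and 38 mm to its left (+y), 55 mm above the table; it moves with the slide over the white scale bar.
- mark (a point): Top of the small dark steel clip on the outer (left, +y) edge of the scale bar, 10 mm wide along x, 59 mm above the table: the mark. It lies 30 to 65 mm nearer the robot (-x) than the pointer's home, rides with the carriage and is otherwise tight. The pull is right when pointer and mark have the same x in the board's frame.
- arch: Open wooden arch on the far part of the board, ahead of the barrel: 64 mm wide (y), 20 mm deep, 95 mm tall, with an opening 40 mm wide and 80 mm tall. Fixed. Origin on the board's top under the middle of the opening; its axes are parallel to the board's.
- block: Solid wooden block of the arch's outer size, 64 x 20 x 95 mm, without an opening, fixed beside the arch (left or right of it, 70 to 150 mm apart). Not the target. Origin under its centre.
- glue: glue stick, 26 mm across, 85 mm tall, standing on the board's corner. Bystander; origin under its centre.
- ballcup: small white open cup, 44 mm across, 35 mm tall, on another corner of the board. Bystander; origin under its centre.
- pencil: pencil about 165 mm long, 8 mm thick, lying on the board along its left edge. Bystander.
- pencil2: pencil about 165 mm long, 8 mm thick, lying on the table to the right of the board. Bystander.
- papercup: paper cup standing upside down on the table, 80 mm across at the foot, 95 mm tall. Bystander; origin under its centre.
- scissors: scissors with orange loops, 165 mm long, 10 mm thick, lying on the table. Bystander.
- ruler: red flat ruler 310 x 34 x 4 mm, lying on the table to the robot's left. Bystander.
- flask: blue drinking bottle, 68 mm across, 210 mm tall, on the table to the robot's right. Bystander.

How it is judged:
By the outcome, as a careful person would: the job done as asked, in the order asked, and still so for the second after the job is handed in, while the arm keeps its last pose, push and grip.
It also fails if it takes over 51 s, if anything falls off the work surface, if the arm or the gripper's body presses on something with over 40 N, if the wrist force passes 120 N, or if a joint passes its speed limit or range.

## Working session

There is one attempt and no reset: what is moved stays moved. The work goes in short steps, Python scripts to look and compute and a tool call to move; the robot and the scene stay as the last step left them, time stands still between calls to the robot, and variables do not carry over. Pictures are saved under pics/ and viewed, at most 10 in all, crops included, and the job is handed in when it is done.

Besides the shell and the picture viewer there is one more tool, called after "Call:" by a JSON object that holds its "fn" and its "kwargs", one argument or row to a line. arm_command: Moves the arm, as the interface text tells. Its arguments: {"type":"object","properties":{"moves":{"type":"array"},"newtons":{"type":"number"}},"required":["moves"]}

```bash
mkdir -p pics; cat > h.py <<'E'
import numpy as np,cv2
from workcell import *
from scipy.spatial.transform import Rotation as R
def cam(n):
    i=camera_info(n); f=200/np.tan(np.radians(i["fovy"])/2)
    q=i["orientation"]; return i,f,R.from_quat([q[1],q[2],q[3],q[0]]).as_matrix(),np.array(i["eye"])
def ray(n,p):
    i,f,M,e=cam(n); return e,M@np.array([(p[0]-i["cx"])/f,(p[1]-i["cy"])/f,1])
def atz(n,p,z):
    e,d=ray(n,p); return e+d*(z-e[2])/d[2]
def proj(n,P):
    i,f,M,e=cam(n); c=(np.atleast_2d(P)-e)@M; return c[:,:2]/c[:,2:]*f+[i["cx"],i["cy"]]
def cloud(n,d):
    i,f,M,e=cam(n); v,u=np.mgrid[:400,:640]
    return np.stack([(u-i["cx"])/f*d,(v-i["cy"])/f*d,d],-1)@M.T+e
E
python3 - <<'E'
from h import *
np.set_printoptions(precision=4,suppress=True)
for n in("top","side"):
    b,d=read_camera(n);cv2.imwrite(f"pics/{n}0.png",b);np.save(f"{n}0.npy",d)
    print(n,camera_info(n))
    for l,z in(("tower_top",.093),("muzzle",.071),("knob_grip",.097),("pointer",.055),("mark",.059),("arch",.11),("block",.11),("glue",.1),("ballcup",.05),("rig",.015)):
        r=recognise(n,l)
        print(l,[(np.round(x["point"],1),round(x["confidence"],2),atz(n,x["point"],z)) for x in r[:2]])
print(get_state())
E
```

```text
top {'fovy': 51.01938755818061, 'cx': 314.1044176471951, 'cy': 200.55454034550627, 'eye': array([ 0.3463, -0.0153,  1.4397]), 'orientation': array([ 0.0513, -0.6977,  0.7112, -0.0683])}
tower_top [(array([301.2, 194.8]), 0.77, array([ 0.5962, -0.0084,  0.093 ]))]
muzzle [(array([302. , 201.8]), 0.92, array([ 0.5766, -0.0106,  0.071 ]))]
knob_grip [(array([306.5, 221.6]), 0.54, array([ 0.5073, -0.0241,  0.097 ]))]
pointer [(array([305.2, 211.7]), 0.73, array([ 0.5457, -0.0207,  0.055 ])), (array([483.6, 227.4]), 0.6, array([ 0.482 , -0.6166,  0.055 ]))]
mark [(array([364.2, 224.5]), 0.44, array([ 0.4987, -0.2157,  0.059 ]))]
arch [(array([316.9, 155.3]), 0.72, array([ 0.7239, -0.0621,  0.11  ]))]
block [(array([281.7, 157.5]), 0.69, array([0.7182, 0.0533, 0.11  ])), (array([163.6, 215.2]), 0.58, array([0.5345, 0.4291, 0.11  ]))]
glue [(array([262. , 236.3]), 0.62, array([0.4624, 0.1186, 0.1   ]))]
ballcup [(array([362.5, 223.8]), 0.64, array([ 0.5021, -0.2114,  0.05  ]))]
rig []
side {'fovy': 43.48496060555195, 'cx': 328.8558828915957, 'cy': 200.46756992873435, 'eye': array([ 0.5531, 
[... 546 characters left out ...]
array([297.8, 173. ]), 0.63, array([0.4831, 0.0671, 0.1   ]))]
ballcup [(array([302.6, 259.4]), 0.48, array([ 0.5062, -0.2263,  0.05  ]))]
rig [(array([343.8, 224.1]), 0.88, array([ 0.6281, -0.0685,  0.015 ]))]
{'clock': 1.1, 'joint_pos': array([1.1404, 0.3132, 0.0461, 1.3036, 0.    , 1.4312]), 'qvel': array([-0.0012, -0.0008,  0.0012, -0.0001, -0.0004,  0.0014]), 'tau': array([ -0.    , -48.0479,  29.8817,   0.0006,  -0.0001,   0.    ]), 'tcp_pos': array([0.1649, 0.5509, 0.2313]), 'orientation': array([-0.    ,  0.1449,  0.9895,  0.    ]), 'wrist_force': array([-0.5957, -0.1902, -0.1602]), 'ft_torque': array([-0.0336,  0.0115,  0.075 ]), 'grip_force': 0.0, 'finger_gap': 0.08524322202224001}
```

```bash
python3 - <<'E'
from h import *
a=cv2.imread("pics/top0.png")[135:265,235:395];b=cv2.imread("pics/side0.png")[130:280,270:440]
cv2.imwrite("pics/c1.png",cv2.resize(a,None,fx=4.6,fy=4.6,interpolation=2));cv2.imwrite("pics/c2.png",cv2.resize(b,None,fx=4,fy=4,interpolation=2))
E
```

```text
(no output)
```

View pics/c1.png

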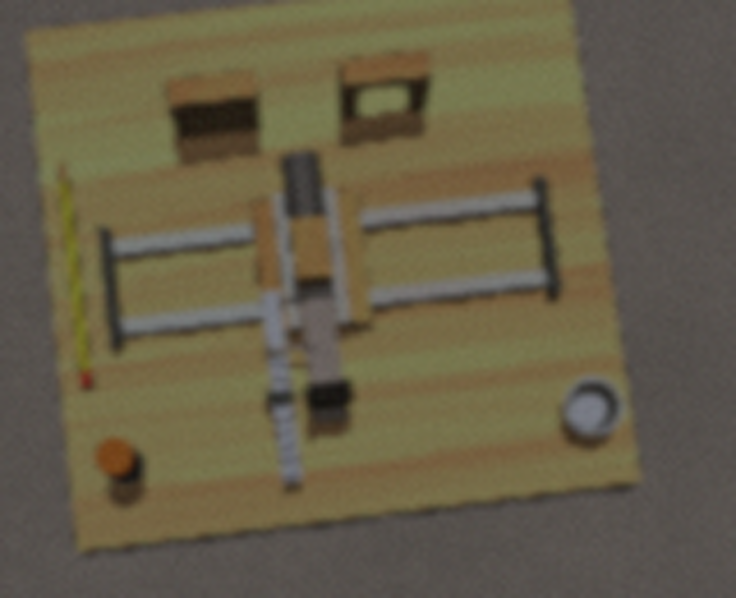

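View pics/c2.png

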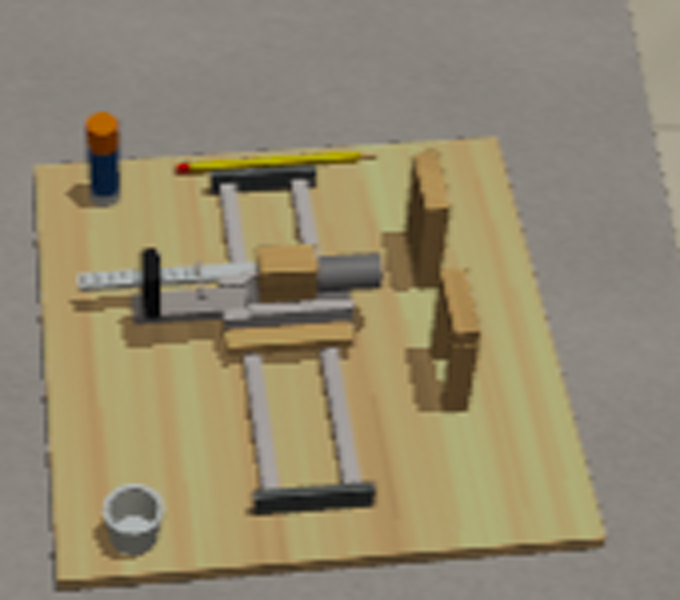

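```bash
cat > seg.py <<'E'
from h import *
np.set_printoptions(precision=4,suppress=True)
def board(n,d):
    P=cloud(n,d); m=(abs(P[...,2]-.015)<.006)&(P[...,0]>.3)&(abs(P[...,1])<.4)&(P[...,0]<.95)&(d>0)
    m=cv2.morphologyEx(m.astype(np.uint8),cv2.MORPH_OPEN,np.ones((3,3)))
    k,l,s,c=cv2.connectedComponentsWithStats(m); j=1+np.argmax(s[1:,4]); Q=P[l==j][:,:2].astype(np.float32)
    return P,cv2.minAreaRect(Q)
if __name__=="__main__":
  for n in("top","side"):
    d=np.load(f"{n}0.npy"); P,r=board(n,d); print(n,r, "boardz",np.median(P[...,2][(abs(P[...,0]-.6)<.15)&(abs(P[...,1])<.15)]))
    m=((P[...,2]>.08)&(P[...,0]>.4)&(P[...,0]<.85)&(abs(P[...,1])<.25)&(d>0)).astype(np.uint8)
    k,l,s,c=cv2.connectedComponentsWithStats(m)
    for j in range(1,k):
        Q=P[l==j]
        if len(Q)>6: print(c[j],len(Q),Q.mean(0),"z95",np.percentile(Q[:,2],90),cv2.minAreaRect(Q[:,:2].astype(np.float32)))
E
python3 seg.py
```

```text
top ((0.6297292113304138, -0.02592569589614868), (0.4006837010383606, 0.41997191309928894), 5.832026481628418) boardz 0.0169188700518077
[318.7014 150.0764] 144 [ 0.7423 -0.0685  0.1074] z95 0.11306711623894121 ((0.7439367175102234, -0.06853415071964264), (0.022261550650000572, 0.063448466360569), 7.001595973968506)
[280.9874 154.7673] 159 [0.7286 0.0557 0.106 ] z95 0.11396981589727355 ((0.7307837605476379, 0.05606626719236374), (0.02172907628118992, 0.06332816928625107), 7.25141716003418)
[301.8829 182.6634] 205 [ 0.6376 -0.0113  0.0893] z95 0.09564821387423686 ((0.6427822113037109, -0.01054614782333374), (0.09517493844032288, 0.02767755463719368), 6.052025318145752)
[306.5 220. ] 48 [ 0.5127 -0.0242  0.0957] z95 0.1008715645554595 ((0.5128268003463745, -0.02421082928776741), (0.02918189764022827, 0.013340705074369907), 89.98564910888672)
[260.082  234.0164] 61 [0.4699 0.1248 0.0989] z95 0.10335192899926504 ((0.47112786769866943, 0.12465780973434448), (0.025494437664747238, 0.02476601116359234), 43.08588409423828)
side ((0.6293187141418457, -0.025634363293647766), (0.400614857673645
[... 272 characters left out ...]
.73   0.0474 0.1022] z95 0.11117596697766167 ((0.7312554121017456, 0.054908234626054764), (0.021397335454821587, 0.07224017381668091), 6.330316543579102)
[345.98  195.485] 200 [ 0.633  -0.0145  0.0874] z95 0.09357214873083952 ((0.6423574090003967, -0.011792300269007683), (0.09394693374633789, 0.03267456963658333), 3.948263168334961)
[306.8909 197.5636] 55 [ 0.5139 -0.0294  0.0926] z95 0.09866226182650344 ((0.5141764283180237, -0.026083387434482574), (0.012164066545665264, 0.04074518010020256), 1.3186736106872559)
[384.1703 208.011 ] 182 [ 0.7435 -0.0764  0.1026] z95 0.1107760807895749 ((0.7439880967140198, -0.06898808479309082), (0.021246789023280144, 0.07131858915090561), 5.093216896057129)
```

Call:
{"fn": "arm_command", "kwargs": {
  "moves": [1,-41.6,-37.6,0,0,0,0,1,-41.6,-37.6,0,0,0,0,1,-41.6,-37.6,0,0,0,0,1,-41.6,-37.6,0,0,0,0,1,-41.6,-37.6,0,0,0,0,1,-41.6,-37.6,0,0,0,0,1,-41.6,-37.6,0,0,0,0,1,-41.6,-37.6,0,0,0,0],
  "newtons": 60
}}

```text
clock: 2.1
tcp_pos: [0.3983, 0.1657, 0.2316]
orientation: [0.001, 0.145, 0.989, 0.0]
wrist_force: [0.9, 0.8, 0.3]
finger_gap: 0.0854
grip_force: 0.0
```

Call:
{"fn": "arm_command", "kwargs": {
  "moves": [1,-41.6,-37.6,0,0,0,0,1,-41.6,-37.6,0,0,0,0,1,-41.6,-37.6,0,0,0,0,1,-41.6,-37.6,0,0,0,0,0.2,0,0,0,0,0,0.168,0.2,0,0,0,0,0,0.168,0.2,0,0,0,0,0,0.168,0.2,0,0,0,0,0,0.168]
}}

```text
clock: 3.1
tcp_pos: [0.5138, -0.0246, 0.2313]
orientation: [-0.0, 0.466, 0.885, 0.0]
wrist_force: [-0.3, -0.3, 0.6]
finger_gap: 0.0512
grip_force: 0.0
```

Call:
{"fn": "arm_command", "kwargs": {
  "moves": [0.2,0,0,0,0,0,0.168,0.2,0,0,0,0,0,0.168,0.2,0,0,0,0,0,0.168,0.2,0,0,0,0,0,0]
}}

```text
clock: 3.6
tcp_pos: [0.5138, -0.0245, 0.2313]
orientation: [0.0, 0.669, 0.744, 0.0]
wrist_force: [0.0, 0.2, -0.1]
finger_gap: 0.0513
grip_force: 0.0
```

Call:
{"fn": "arm_command", "kwargs": {
  "moves": [0.2,0,0,35,0,0,0,0.2,0,0,35,0,0,0,0.2,0,0,35,0,0,0,0.2,0,0,30,0,0,0,0.2,0,0,20,0,0,0,0.2,0,0,16,0,0,0,0.2,0,0,0,0,0,0]
}}

```text
clock: 4.47
tcp_pos: [0.5126, -0.0243, 0.0592]
orientation: [-0.001, 0.668, 0.744, -0.001]
wrist_force: [0.2, -0.9, -0.5]
finger_gap: 0.0516
grip_force: 0.0
```

Call:
{"fn": "arm_command", "kwargs": {
  "moves": [-1,0,0,0,0,0,0,-1,0,0,0,0,0,0,-1,0,0,0,0,0,0,-1,0,0,0,0,0,0,-1,0,0,0,0,0,0,-1,0,0,0,0,0,0]
}}

```text
clock: 5.22
tcp_pos: [0.5134, -0.0247, 0.0613]
orientation: [0.0, 0.669, 0.743, -0.0]
wrist_force: [-4.0, -1.0, 5.8]
finger_gap: 0.0132
grip_force: 58.7
```

```bash
python3 - <<'E'
from h import *
for n in("top","side"):
    b,d=read_camera(n);cv2.imwrite(f"pics/{n}1.png",b);np.save(f"{n}1.npy",d)
a=cv2.imread("pics/top1.png")[170:260,265:355]; b=cv2.imread("pics/side1.png")[150:240,270:360]
cv2.imwrite("pics/c3.png",cv2.resize(cv2.convertScaleAbs(np.hstack([a*1.5,b])),None,fx=4.4,fy=4.4,interpolation=2))
print(get_state())
E
```

```text
{'clock': 5.325, 'joint_pos': array([-2.04031431e-01,  3.14901842e-01, -3.93537836e-01,  8.62203161e-01,
       -6.67910591e-04,  1.26267223e+00]), 'qvel': array([ 0.00127925,  0.00055109, -0.00041404,  0.00166417,  0.0011799 ,
       -0.00068513]), 'tau': array([  0.61943214, -41.16639733,  25.65070152,  -1.49766348,
         0.42118946,  -0.09816651]), 'tcp_pos': array([ 0.51343642, -0.02474565,  0.06128413]), 'orientation': array([ 2.34871273e-04,  6.69363564e-01,  7.42934924e-01, -2.49502020e-04]), 'wrist_force': array([-4.11338359, -1.50712958,  6.3128145 ]), 'ft_torque': array([-0.10313549,  0.65455355, -0.09967205]), 'grip_force': 58.741076588630676, 'finger_gap': 0.013242046833019635}
```

View pics/c3.png

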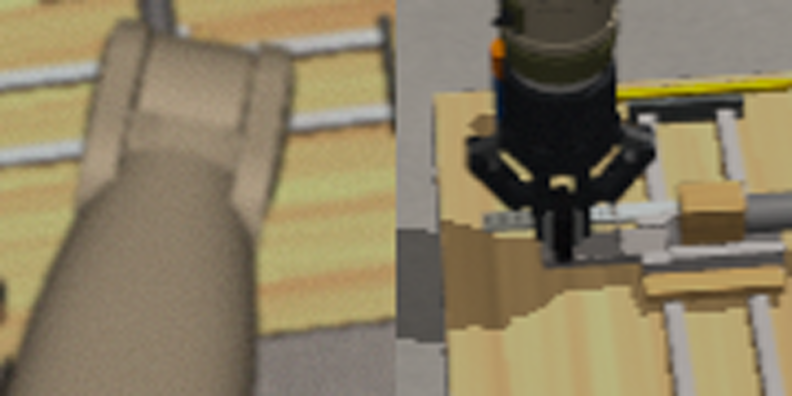

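Call:
{"fn": "arm_command", "kwargs": {
  "moves": [-1,-4,0,-1,0,0,0,-1,-8,0,-1,0,0,0,-1,-10,0,0,0,0,0,-1,-11,0,0,0,0,0,-1,-11,0,0,0,0,0,-1,-10,0,0,0,0,0,-1,-9,0,0,0,0,0,-1,-5,0,0,0,0,0]
}}

```text
clock: 6.32
tcp_pos: [0.5204, -0.0926, 0.0617]
orientation: [-0.001, 0.67, 0.743, -0.0]
wrist_force: [1.3, 2.9, -15.7]
finger_gap: 0.0134
grip_force: 58.4
```

Call:
{"fn": "arm_command", "kwargs": {
  "moves": [-1,0,0,0,0,0,0,-1,0,0,0,0,0,0]
}}

```text
clock: 6.58
tcp_pos: [0.5204, -0.0927, 0.0618]
orientation: [0.0, 0.67, 0.743, -0.001]
wrist_force: [1.1, -2.9, -18.8]
finger_gap: 0.0129
grip_force: 58.4
```

```bash
python3 - <<'E'
from seg import *
X=np.array([.9947,.1028]);Y=np.array([-.1028,.9947]);O=np.array([.6295,-.0258])
B=lambda p:np.array([(p[:2]-O)@X,(p[:2]-O)@Y])
print("mark0",B(atz("top",(295.9,221.3),.059)))
print("knob0",B(np.array([.5130,-.0245])))
k=np.array([.5130,-.0245]);pt=k+.04*X+.038*Y
print("pointer pred px",proj("top",[*pt,.055]),proj("side",[*pt,.055]))
for n in("top","side"):
    b,d=read_camera(n);cv2.imwrite(f"pics/{n}2.png",b);np.save(f"{n}2.npy",d)
    P=cloud(n,d); b2=np.stack([(P[...,:2]-O)@X,(P[...,:2]-O)@Y],-1)
    # tower top + barrel : x -.03..0.09
    for nm,lo,hi,z0,z1 in(("tower",-.03,.012,.085,.1),("barrel",.03,.075,.075,.1),("arch",.095,.125,.1,.12)):
        m=(b2[...,0]>lo)&(b2[...,0]<hi)&(P[...,2]>z0)&(P[...,2]<z1)&(b2[...,1]<.03)&(b2[...,1]>-.12)
        if m.sum()>5:
            y=b2[m][:,1];x=b2[m][:,0];print(n,nm,m.sum(),"x",x.min(),x.max(),"y",y.min(),y.max(),(y.min()+y.max())/2)
print(get_state()["tcp_pos"],B(get_state()["tcp_pos"]))
a=cv2.imread("pics/top0.png")[185:250,270:320]; b=cv2.imread("pics/side0.png")[180:230,280:360]
cv2.imwrite("pics/c4.png",np.hstack([cv2.resize(cv2.convertScaleAbs(a*1.6),(400,520),interpolation=2),cv2.resize(b,(400,250),interpolation=2).repeat(1,0) if 0 else cv2.copyMakeBorder(cv2.resize(b,(400,250),interpolation=2),0,270,0,0,0)]))
E
```

```text
mark0 [-0.1116  0.0482]
knob0 [-0.1157  0.0133]
pointer pred px [[293.7607 210.9456]] [[318.5348 194.5754]]
top barrel 62 x 0.03150993459851376 0.06234957598558846 y -0.06692198974374167 -0.04073869090948232 -0.05383034032661199
top arch 125 x 0.09842443725693109 0.11979952586695744 y -0.0861000140069916 -0.022304465220729656 -0.05420223961386063
side tower 119 x -0.029578063033652745 0.011420322751649066 y -0.07210099854015331 -0.04188305503284696 -0.05699202678650013
side barrel 71 x 0.030907103851596833 0.06268670949165013 y -0.07063352988446475 -0.04027822832485775 -0.05545587910466125
side arch 129 x 0.0984672302350686 0.11975640599010952 y -0.08916070866193727 -0.02280998695624473 -0.055985347809091
[ 0.5204 -0.0924  0.0618] [-0.1154 -0.055 ]
```

View pics/c4.png

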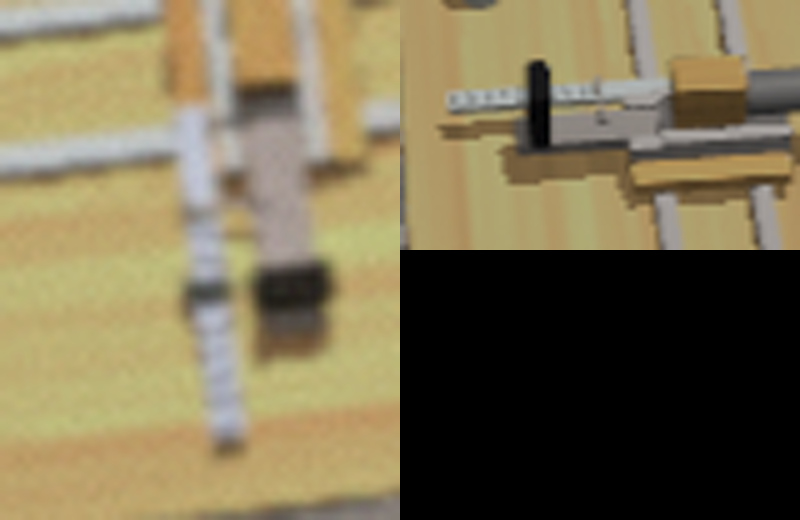

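```bash
python3 - <<'E'
from seg import *
X=np.array([.9947,.1028]);Y=np.array([-.1028,.9947]);O=np.array([.6295,-.0258])
g=cv2.imread("pics/top0.png").max(2).astype(np.float32)
xs=np.arange(-.135,-.055,.002)
for y in(.046,.049,.052,.055,.058):
    W=np.array([[*(O+x*X+y*Y),.057] for x in xs]);p=proj("top",W).astype(np.float32)
    v=cv2.remap(g,p[:,0:1],p[:,1:2],cv2.INTER_CUBIC)[:,0]; print(y,v.astype(int))
    w=np.where((xs<-.098)&(xs>-.125),np.clip(95-v,0,None),0); print("   centroid",(w@xs)/max(w.sum(),1e-6))
print((xs*1000).astype(int))
E
```

```text
0.046 [114 116 119 113 109 112 118 120 114  96  75  56  50  53  69  91 108 111
 110 108 117 123 121 116 110 110 107 100  94  94 102 113 120 126 128 129
 129 130 130 130 129]
   centroid -0.11069124927730954
0.049 [116 119 121 116 112 116 123 125 115  97  73  52  47  53  70  94 113 117
 115 110 115 122 122 119 114 111 105  95  89  89  98 111 122 129 130 131
 130 131 131 130 131]
   centroid -0.11091234463070371
0.052 [108 111 109 105 102 107 114 118 110  96  72  52  44  49  65  87 105 111
 111 107 110 115 118 117 111 107 104  94  87  84  91 102 111 117 117 118
 122 124 124 122 120]
   centroid -0.1106076812032347
0.055 [101 105 104 101  97  98 103 102  92  83  68  58  49  52  63  82  98 107
 111 112 113 115 117 115 111 107 103  98  93  91  93 100 106 110 113 115
 117 118 117 114 108]
   centroid -0.1109230688415193
0.058 [109 110 112 110 104 100  99  91  81  75  70  68  65  70  78  91 102 110
 115 118 119 119 118 116 116 114 110 106 105 105 106 109 112 113 116 118
 118 117 115 107  97]
   centroid -0.11269866459754307
[-135 -133 -131 -129 -127 -125 -123 -121 -119 -117 -114 -112 -110 -108
 -106 -104 -102 -100  -98  -96  -94  -92  -90  -88  -86  -84  -82  -80
  -78  -76  -74  -72  -70  -68  -66  -64  -62  -60  -58  -56  -54]
```

Call:
{"fn": "arm_command", "kwargs": {
  "moves": [-1,0,0,1,0,0,0,-1,0,-4,0,0,0,0,-1,0,-6,0,0,0,0,-1,0,-7,0,0,0,0,-1,0,-7,0,0,0,0,-1,0,-6,0,0,0,0,-1,0,-4.5,0,0,0,0,-1,0,0,0,0,0,0],
  "newtons": 80
}}

```text
clock: 7.68
tcp_pos: [0.488, -0.0956, 0.0618]
orientation: [0.001, 0.669, 0.743, 0.001]
wrist_force: [6.4, 0.6, -19.1]
finger_gap: 0.0128
grip_force: 79.8
```

Call:
{"fn": "arm_command", "kwargs": {
  "moves": [-1,0,0,0,0,0,0,-1,0,0,0,0,0,0]
}}

```text
clock: 7.92
tcp_pos: [0.4883, -0.0956, 0.0618]
orientation: [0.001, 0.669, 0.743, 0.001]
wrist_force: [7.3, -0.7, -19.6]
finger_gap: 0.0132
grip_force: 79.8
```

```bash
python3 - <<'E'
from seg import *
X=np.array([.9947,.1028]);Y=np.array([-.1028,.9947]);O=np.array([.6295,-.0258])
t=get_state()["tcp_pos"];print((t[:2]-O)@X,(t[:2]-O)@Y)
b,d=read_camera("side");cv2.imwrite("pics/side3.png",b)
for l in("pointer","mark"):print(l,recognise("side",l))
m=O-.1108*X+(-.055+.0385)*Y
print(proj("side",[[*m,.059],[*(m+.01*Y),.059],[*m,.055]]))
cv2.imwrite("pics/c5.png",cv2.resize(b[185:245,270:350],None,fx=9,fy=9,interpolation=2))
b,d=read_camera("top");cv2.imwrite("pics/top3.png",b)
P=cloud("top",d);b2=np.stack([(P[...,:2]-O)@X,(P[...,:2]-O)@Y],-1)
k=(b2[...,0]>.03)&(b2[...,0]<.075)&(P[...,2]>.075)&(P[...,2]<.1)&(b2[...,1]<.03)&(b2[...,1]>-.12);y=b2[k][:,1];print("barrel",k.sum(),y.min(),y.max())
E
```

```text
-0.14764189069978823 -0.05494072841019907
pointer [{'point': [309.0, 223.5], 'confidence': 0.74}]
mark []
[[309.1479 210.8688]
 [308.8834 208.3856]
 [309.1595 211.7184]]
barrel 75 -0.06695336236869363 -0.040300392237647996
```

View pics/c5.png

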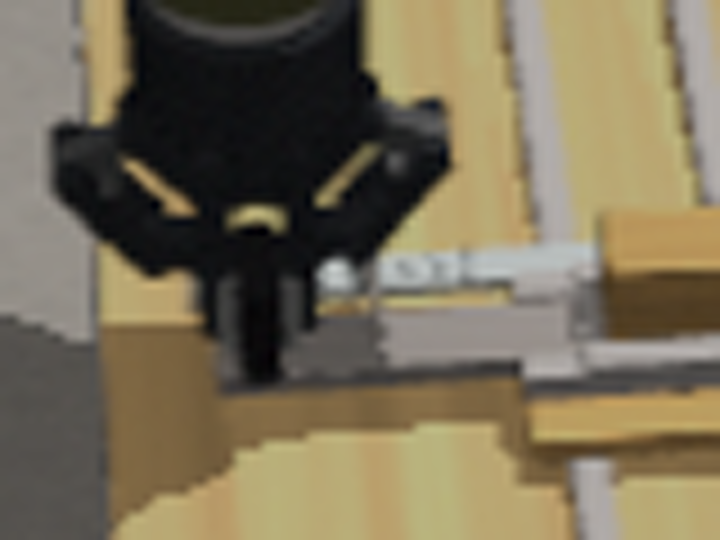

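Call:
{"fn": "arm_command", "kwargs": {
  "moves": [-1,0,-2.2,1.5,0,0,0,-1,0,0,0,0,0,0,-1,0,0,0,0,0,0]
}}

```text
clock: 8.5
tcp_pos: [0.4874, -0.0958, 0.0616]
orientation: [0.002, 0.669, 0.743, 0.002]
wrist_force: [7.3, 1.5, -10.9]
finger_gap: 0.013
grip_force: 80.9
```

```bash
python3 - <<'E'
from seg import *
X=np.array([.9947,.1028]);Y=np.array([-.1028,.9947]);O=np.array([.6295,-.0258])
s=get_state();t=s["tcp_pos"];print((t[:2]-O)@X,(t[:2]-O)@Y,s["wrist_force"])
b,d=read_camera("side");cv2.imwrite("pics/side4.png",b)
xs=np.arange(-.115,-.055,.002);print((xs*1000).astype(int))
for n in("side2","side3","side4"):
    g=cv2.imread(f"pics/{n}.png").astype(np.float32).mean(2)
    for y in(-.030,-.026,-.022,-.018):
        p=proj("side",np.array([[*(O+x*X+y*Y),.053] for x in xs])).astype(np.float32)
        print(n,y,cv2.remap(g,p[:,0:1],p[:,1:2],cv2.INTER_CUBIC)[:,0].astype(int))
a=[cv2.resize(cv2.imread(f"pics/{n}.png")[195:235,295:345],(390,312),interpolation=2) for n in("side2","side4")]
cv2.imwrite("pics/c6.png",np.hstack(a))
E
```

```text
-0.14855186221912256 -0.05503267637767094 [  7.2966   1.4719 -10.9222]
[-115 -113 -111 -109 -107 -105 -103 -100  -98  -96  -94  -92  -90  -88
  -86  -84  -82  -80  -78  -76  -74  -72  -70  -68  -66  -64  -62  -60
  -58  -56]
side2 -0.03 [ 10  14  15  14  10  30  59  72  65  42   8  50 134 170 172 151 160 181
 192 176 161 165 178 191 192 193 192 191 187 184]
side2 -0.026 [ 15  14  13  13  10  23  43  46  36  24   8  34  90 148 170 153 159 169
 170 147 138 160 181 189 188 188 188 188 188 188]
side2 -0.022 [ 14  14  14  13  14  17  19  18  17  17  17  19  20  37  74 140 160 116
  66  40  59 103 152 175 183 182 180 180 179 177]
side2 -0.018 [ 13  15  17  14  13  13  15  16  16  15  15  15  14  15  18  28  30  20
  20  20  17  18  46  94 139 167 166 163 157 155]
side3 -0.03 [162 129  96  86 100 135 170 182 181 170 158 161 176 187 174 151 160 180
 190 169 159 175 187 194 193 194 193 191 187 184]
side3 -0.026 [149  98  71  82  95 131 169 189 180 153 155 172 185 191 178 155 158 176
 187 177 165 172 182 189 188 187 188 188 188 188]
side3 -0.022 [107  52  23  34  54 100 156 184 184 177 178 182 183 175 165 172 181 184
 187 168 147 154 170 177 180 181 180 180 178 177]
side3 -0.018 [ 33  22  16  14  17  39  91 136 160 167 167 166 165 163 159 157 155 154
 159 156 146 147 153 158 162 164 163 161 157 155]
side4 -0.03 [163 127 104 101 103 132 169 182 182 169 157 161 176 187 174 151 160 180
 190 168 159 175 187 194 193 194 193 191 187 184]
side4 -0.026 [140  91  85 117 112 130 167 188 180 153 155 172 185 191 178 155 158 177
 187 177 165 172 182 189 188 188 187 188 188 188]
side4 -0.022 [ 77  38  34  59  69  99 150 180 183 177 179 182 184 175 166 172 181 183
 186 168 147 154 169 177 180 180 180 180 178 177]
side4 -0.018 [ 15  16  18  15  14  42 123 170 168 168 166 166 164 162 160 157 154 154
 159 156 146 147 153 158 162 163 163 161 157 155]
```

View pics/c6.png

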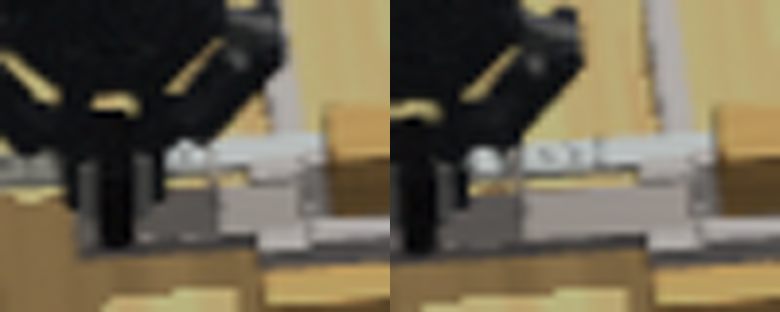

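Call:
{"fn": "arm_command", "kwargs": {
  "moves": [-1,0,-1.5,0.5,0,0,0,-1,0,0,0,0,0,0,-1,0,0,0,0,0,0,-1,0,0,0,0,0,0]
}}

```text
clock: 9.05
tcp_pos: [0.4863, -0.0959, 0.0615]
orientation: [0.003, 0.669, 0.743, 0.003]
wrist_force: [7.3, 2.5, -8.4]
finger_gap: 0.0133
grip_force: 81.1
```

```bash
python3 - <<'E'
from seg import *
X=np.array([.9947,.1028]);Y=np.array([-.1028,.9947]);O=np.array([.6295,-.0258])
s=get_state();t=s["tcp_pos"];print((t[:2]-O)@X,(t[:2]-O)@Y,s["wrist_force"],s["orientation"])
a=cv2.imread("pics/top3.png")[170:260,265:355]
b,d=read_camera("side");cv2.imwrite("pics/side5.png",b)
cv2.imwrite("pics/c7.png",np.hstack([cv2.resize(cv2.convertScaleAbs(a*1.6),(400,400),interpolation=2),cv2.resize(cv2.convertScaleAbs(b[200:230,297:327]*1.5),(400,400),interpolation=0)]))
E
```

```text
-0.14969715469578826 -0.05502702245205729 [ 7.3459  2.4935 -8.3669] [0.0027 0.669  0.7433 0.0026]
```

View pics/c7.png

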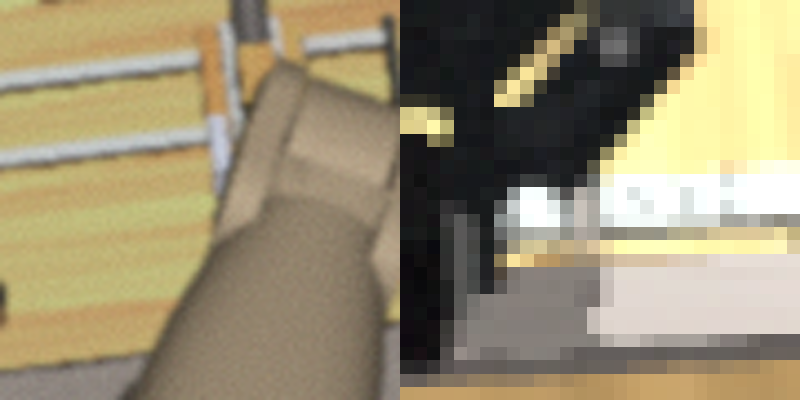

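```bash
python3 -c "from workcell import *;print(hand_in())"
```

```text
the job is handed in; nothing more can be done
None
```

I slid the carriage until the barrel lined up with the middle of the arch opening, to within about 1 mm. Then I drew the tab back about 34 mm to the clip and handed in still gripping it there. The gripper hid the clip during the pull, so that position comes from the earlier pictures and the measured travel, with an uncertainty of about 1.5 mm against the clip's 10 mm width.

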